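# Load a corked sample tube into the tube reader

### The job

Take the tall, narrow corked tube, lay it on its side along both V-supports of the reader's carriage without letting it drop, and let go of it. Then push the carriage by its upright tab towards the reading head until the sprung roller clicks down into its notch, and stop there: it must stay in the notch, not be driven on past it. Leave the two squat corked jars and the amber bottle standing where they are.

Things in the scene. Friction and masses are not known exactly. Their poses are not given: they have to be found in the camera images.
- tube: the tall narrow tube to load: flat-bottomed glass cylinder, dull brown with clear glass at the top, 32 mm diameter, 104 mm long, plus a 16 mm cork (26 mm diameter), 120 mm in all, about 0.16 kg. It stands upright, free on the table, and may have changed places with a jar. Origin: centre of its foot; z axis along the tube to the cork.
- tube_mid (a point): point on the tube's axis 52 mm from the foot, the middle of the glass; axes as the tube's
- cradle (a point): where tube_mid belongs on the carriage, 68 mm above the table. Two 90-degree V-supports, 10 mm thick, stand 40 mm either side of it along y, open between them for fingers; their arms end 4 mm below the tube's axis, 19 mm to each side; the plate is 38 mm below. y: the tube's direction (cork either way) and the direction to push; x: roughly away from the robot; z up. Moves with the carriage.
- handle (a point): middle of the top edge of the carriage's upright tab, 78.5 mm above the table: a metal plate 12 mm thick (y), 50 mm wide (x), rising 48 mm from the carriage plate, 105 mm behind the cradle (its -y side). Axes as cradle.
- carriage (a joint): travel of the carriage along +y of cradle, m: 0 drawn fully back, 0.138 the far end. It starts near 0; sliding takes about 2 N. The notch comes up somewhere between 0.055 and 0.11: the roller's block is clamped beside the carriage's far edge at a place that is not measured.
- roller (a joint): how far the sprung roller is pressed back, m: about 0.0035 on the carriage's plain edge, up to 0.008 on the ridge before the notch (passing it takes about 11 N, then the carriage jumps ahead by itself), 0 in the notch. A steeper ridge beyond the notch holds to about 40 N; past it the reading is 0.0035 or more again and the carriage must be drawn back.
- jar_a: squat corked jar, 52 mm diameter, 64 mm high with cork, to be left alone; origin: centre of its foot
- jar_b: smaller squat corked jar, 44 mm diameter, 50 mm high with cork, to be left alone; origin: centre of its foot
- bottle: amber bottle, 68 mm diameter, 110 mm high, to be left alone; origin: centre of its foot
Not all that is in view belongs to the job. Leave any red look-alike of the tube alone.

How it is judged (in metres and radians):
On the way:
1. the tube lies in the cradle, released, with the roller not yet in its notch (y of tube_mid in the frame of cradle between -0.013 and 0.013 m and x of tube_mid in the frame of cradle between -0.006 and 0.006 m and z of tube_mid in the frame of cradle between -0.006 and 0.006 m and angle between the z axis of tube and the y axis of cradle, either way round below 0.1 rad and contact force between the fingers and tube below 0.2 N and value of joint roller above 0.0025 m), for 0.2 s.
At the end, for the whole second after the job is handed in: The tube rests in the cradle (mid-point within 13 mm along, 6 mm across and in height; axis within 0.1 rad; cork either way), the carriage is at rest with the roller in its notch (reading under 2 mm), and the jars and the bottle stand upright (y of tube_mid in the frame of cradle between -0.013 and 0.013 m and x of tube_mid in the frame of cradle between -0.006 and 0.006 m and z of tube_mid in the frame of cradle between -0.006 and 0.006 m and angle between the z axis of tube and the y axis of cradle, either way round below 0.1 rad and linear speed of tube below 0.02 m/s and value of joint roller below 0.002 m and velocity of joint carriage between -0.01 and 0.01 m/s and angle between each of jar_a, jar_b, bottle's own z axis and vertical below 0.2 rad); the robot touches nothing.
It fails at once if a jar or the bottle is moved by more than 30 mm or tipped (distance of any of jar_a, jar_b, bottle from where it was at the start of the episode above 0.03 m or angle between any of jar_a, jar_b, bottle's own z axis and vertical above 0.4 rad).
It fails at once if the tube is dropped (falls free faster than 0.6 m/s, about 18 mm) (contact force between the fingers and tube below 0.05 N and linear speed of tube above 0.6 m/s).
It also fails if it takes over 64 s, if anything falls off the work surface, if the arm or the gripper's body presses on something with over 40 N, if the wrist force passes 120 N, or if a joint passes its speed limit or range.

### The arm

A 6-joint arm with a two-finger parallel gripper is mounted at the origin on the work surface. World frame = base frame: x ahead of the robot, y to its left, z up, the work surface at z = 0. Lengths are in mm, angles in degrees, forces in N, time in s.
With the tool pointing down it reaches from about 350 to 800 mm from the base axis. Payload 7.3 kg.
Tool frame: the origin (TCP) lies at the centre of the arm's flange, where the gripper is bolted on; the fingertips stand 173 mm ahead of it and the grasp point (between the pads) lies 155 mm ahead of it; z points along the fingers, y is the line along which they close (so a half turn about z gives the same grasp; the last joint's range is limited). The gripper opens to 85 mm and grips with 20 to 120 N. Pads are 22 mm wide; open, the fingers measure 114 mm over their backs; the gripper's body (76 mm by 85 mm) begins 54 mm behind the grasp point. The pads swing forward as they close: fully open they stand 13 mm farther back than shut.
Start: joints at [-73.339, 19.595, 87.324, -0, 73.075, -8.365], TCP at [222.116, -475.702, 404.722] pointing down, gripper open.
Joint ranges: [-145.02, 145.02], [-44.19, 115.74], [2.07, 154.8], [-57.11, 237.11], [16.16, 152.29], [-177.93, 177.93]. Speed limits (degrees/s): [147.25, 147.25, 180, 180, 180, 180].

### API

Orientations are given as [roll, pitch, yaw] about the fixed x, y, z axes, in that order (R = Rz(yaw) Ry(pitch) Rx(roll)).
In Python, from station import telemetry, cams, workorder gives the robot as it stands.
- The arm moves only by the tool servo_tool, never from a script. Its arguments are lists of equal length, an entry for each row: "xyz": the shift along the tool's x, y, z as a fraction of full scale, a list of three; "angular": the turn, a rotation vector about the tool's x, y, z as a fraction of full scale, a list of three. In form: {"xyz": [[tx, ty, tz], ...], "angular": [[wx, wy, wz], ...]}. A call has 1 to 20 rows; each row is the pose to reach, as a shift and turn from the pose commanded when the call began, along the tool's axes at that moment; what a row does not reach only later rows make up. Full scale, the value 1, is 0.15 m for a shift and 90 degrees for a turn. A row lasts 1/10 s, in which the tool goes at most 50 mm and 8.59 degrees, less where a joint would pass 70% of its speed; a pose out of reach is approached as far as the arm can. A call with a number of a shift or a turn outside -1 to 1 is refused whole. A call with a gripper value outside its range is refused whole. "fingers" is the closure, from -1 (fully open) to 1 (shut), set as the call begins (left out, the last holds). The fingers move at their own pace and stop on an object; "grip_force" is the grip in N (left out, the last holds). Time passes only in rows, so rows that repeat a pose let the fingers close. It gives the time, the measured TCP pose, the force, the opening and the grip force at its end, in the units of the state.
- telemetry.state(): the state, without advancing time (a new reading comes with each control period).
- cams.read_camera(name): name is "scene" or "top"; returns the picture (480x640x3 uint8, red, green, blue); there is no depth.
- cams.get_calibration(name): a dict with "fx", "fy", "cx", "cy" (pixels), "view" (4x4, takes a point from world to camera coordinates). Camera axes: x right, y down, z forward; pixel columns grow to the right and rows downward; lengths in mm; the calibration is good to about 2 mm. A picture is of the moment at which its call begins. get_calibration takes no time and is no camera call.
- workorder.close_job(): hands the job in; it is judged then, once.
The state is a dict: "time_s": time; "joints": joint angles; "joint_vel": joint speeds; "joint_efforts": joint torques, N m; "tcp_pos": TCP position; "eef_rot": TCP orientation; "contact_force": force on the tool from outside, world axes, zero at the start; "torque": the same for the moment, N m; "finger_gap": opening from 0.0 (shut) to 1.0 (fully open); "grasp_force": force on a finger pad.
Only numpy, scipy, OpenCV 4.12 (cv2) and the standard library are available. Lean on these libraries where they do the work, as an engineer would, in place of code of your own. Each camera call takes 0.05 s, during which the arm holds its last target. There are 200 camera calls.

## Working session

There is one attempt and no reset: what is moved stays moved. The work goes in short steps, Python scripts to look and compute and a tool call to move; the robot and the scene stay as the last step left them, time stands still between calls to the robot, and variables do not carry over. Pictures are saved under pics/ and viewed, at most 10 in all, crops included, and the job is handed in when it is done.

Besides the shell and the picture viewer there is one more tool, called after "Request:" as name(argument=value, ...) on one line, values as JSON. servo_tool: Moves the arm, as the interface text tells. Shift numbers are shares of 0.15 m and turn numbers shares of 90 degrees, none past 1 either way. Its arguments: {"type":"object","properties":{"xyz":{"type":"array","items":{"type":"array","items":{"type":"number","minimum":-1,"maximum":1}}},"angular":{"type":"array","items":{"type":"array","items":{"type":"number","minimum":-1,"maximum":1}}},"fingers":{"type":"number"},"grip_force":{"type":"number"}},"required":["xyz","angular"]}

```bash
ls; mkdir -p pics; python3 - <<'E'
from station import telemetry, cams
import cv2,numpy as np
np.set_printoptions(precision=4,suppress=True)
for n in("scene","top"):
    im=cams.read_camera(n); cv2.imwrite(f"pics/{n}0.png",im[:,:,::-1]); c=cams.get_calibration(n); print(n,c["fx"],c["fy"],c["cx"],c["cy"]);print(np.array(c["view"]))
print(telemetry.state())
E
```

```text
pics
scene 492.9740116665011 492.9740116665011 324.17063890973117 247.27814595346328
[[   0.6367    0.7711    0.0073 -266.8944]
 [   0.6691   -0.5477   -0.5023 -417.1674]
 [  -0.3833    0.3247   -0.8647 1225.1883]
 [   0.        0.        0.        1.    ]]
top 438.5101849214621 438.5101849214621 314.32217963369266 233.38898412657875
[[   0.0112   -0.9997   -0.0226 -103.2121]
 [  -0.9874   -0.0075   -0.1584  564.4469]
 [   0.1581    0.0241   -0.9871  733.0352]
 [   0.        0.        0.        1.    ]]
{'time_s': 0.1, 'joints': array([-73.3374,  19.6339,  87.3717,   0.0014,  73.0754,  -8.3639]), 'joint_vel': array([ 0.0051, -0.1532, -0.1571, -0.0337,  0.08  ,  0.0245]), 'joint_efforts': array([  0.0015, -43.4447, -24.649 ,  -0.0002,   0.0046,   0.    ]), 'tcp_pos': array([ 222.0943, -475.5798,  404.0819]), 'eef_rot': array([-179.92  ,   -0.0131,   25.0261]), 'contact_force': array([ 0.5533, -0.08  , -0.3316]), 'torque': array([-0.0195,  0.0069,  0.013 ]), 'grasp_force': 0.0, 'finger_gap': 1.002074688170634}
```

View pics/scene0.png

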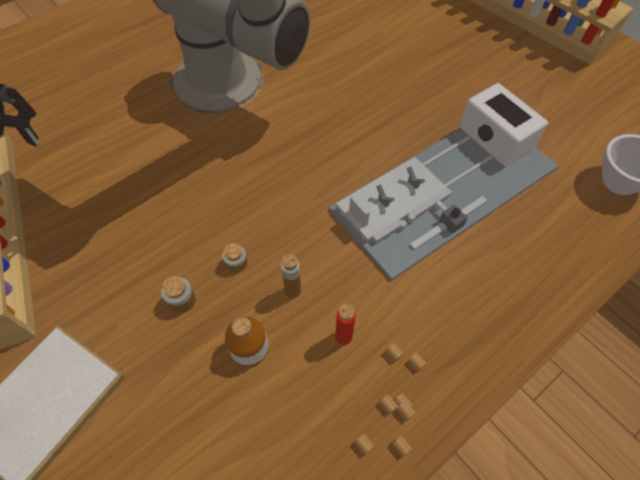

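View pics/top0.png

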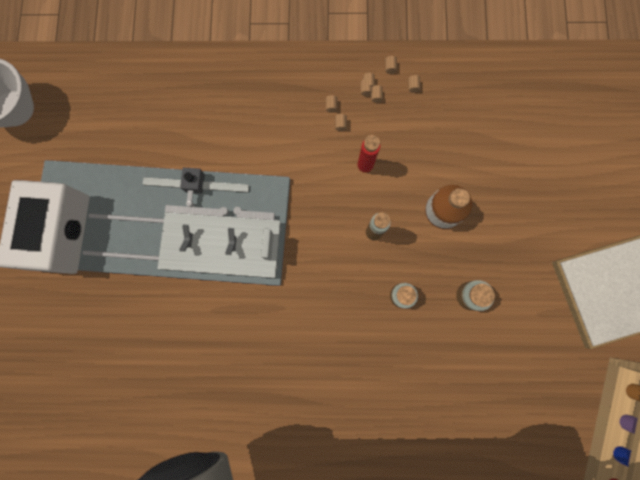

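The tube stands at scene (291,277) with its cork at top (381,218). The red look-alike is at top (369,155), the bottle at (448,208), and the jars at (405,295) and (478,296). The carriage is at top (220,242), with V-supports at (188,238) and (233,241) and the tab at (268,243). The reading head is to the left (+y).

```bash
python3 - <<'E'
import cv2,numpy as np
t=cv2.imread("pics/top0.png");s=cv2.imread("pics/scene0.png")
a=cv2.resize(t[195:290,150:290],None,fx=4,fy=4,interpolation=cv2.INTER_CUBIC)   #560x380
b=cv2.resize(t[200:250,355:400],None,fx=4,fy=4,interpolation=cv2.INTER_CUBIC)   #180x200
c=cv2.resize(s[245:305,270:315],None,fx=4,fy=4,interpolation=cv2.INTER_CUBIC) #180x240
o=np.zeros((460,800,3),np.uint8);o[:380,:560]=a;o[:200,580:760]=b;o[210:450,580:760]=c
cv2.imwrite("pics/c1.png",o)
cv2.imwrite("pics/c2.png",cv2.resize(s[155:245,325:460],None,fx=5,fy=5,interpolation=cv2.INTER_CUBIC))
E
cat > h.py <<'E'
import numpy as np
from station import telemetry,cams
np.set_printoptions(precision=1,suppress=True)
def ray(n,u,v):
    c=cams.get_calibration(n);V=np.array(c["view"]);R=V[:3,:3];o=-R.T@V[:3,3]
    d=R.T@np.array([(u-c["cx"])/c["fx"],(v-c["cy"])/c["fy"],1]);return o,d
def onz(n,u,v,z):
    o,d=ray(n,u,v);return o+d*(z-o[2])/d[2]
def tri(*obs):
    A=0;b=0
    for n,u,v in obs:
        o,d=ray(n,u,v);d=d/np.linalg.norm(d);P=np.eye(3)-np.outer(d,d);A=A+P;b=b+P@o
    return np.linalg.solve(A,b)
def px(n,p):
    c=cams.get_calibration(n);V=np.array(c["view"]);q=V[:3,:3]@np.array(p)+V[:3,3];return np.array([c["fx"]*q[0]/q[2]+c["cx"],c["fy"]*q[1]/q[2]+c["cy"]])
E
```

```text
(no output)
```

View pics/c1.png

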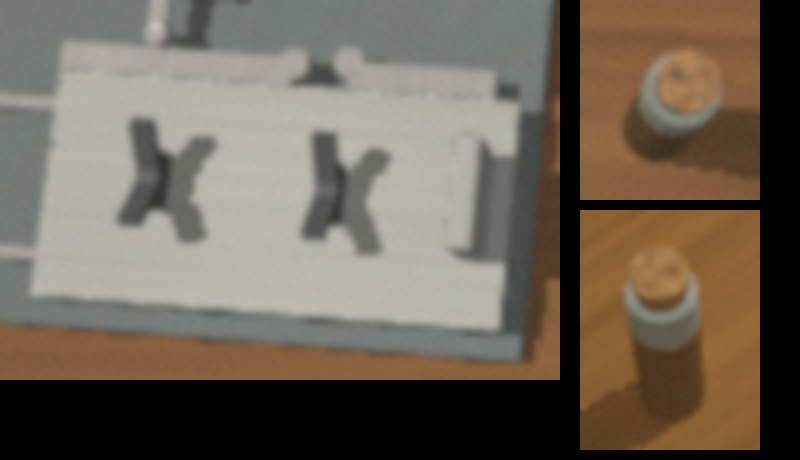

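View pics/c2.png

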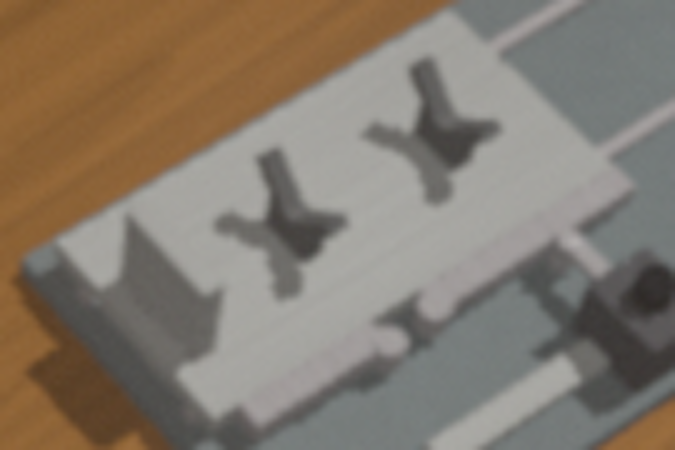

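The top crop shows V tips at crop px (143,122)/(128,222) and (324,134)/(313,238), and the tab's top strip around (465,135)–(460,250). The scene crop shows V tips at (270,153)/(343,222) and (424,62)/(497,130).

```bash
python3 - <<'E'
from h import *
T=lambda u,v:("top",150+u/4,195+v/4)
S=lambda u,v:("scene",325+u/5,155+v/5)
tips={"L+x":(T(143,124),S(497,130)),"L-x":(T(130,222),S(424,64)),"R+x":(T(324,136),S(343,222)),"R-x":(T(313,236),S(270,154))}
P={}
for k,(a,b) in tips.items():
    P[k]=(onz(*a,64),onz(*b,64));print(k,P[k][0],P[k][1],tri(a,b))
for i in(0,1):
    c=sum(P[k][i] for k in P)/4; d=P["L+x"][i]+P["L-x"][i]-P["R+x"][i]-P["R-x"][i];print("cradle",c,np.linalg.norm(d)/2,np.degrees(np.arctan2(d[1],d[0])))
print("tab top ends", onz(*T(465,137),78.5),onz(*T(460,250),78.5),[onz(*S(*q),78.5) for q in((128,215),(222,292))])
# plate corners z=30
for n,q in dict(BLt=T(30,295),BRt=T(500,328),TRt=T(518,103),TLt=T(58,75)).items(): print(n,onz(*q,30))
for n,q in dict(a=S(450,10),b=S(635,185)).items(): print(n,onz(*q,30))
# tube cork
a=("top",355+(690-580)/4,200+80/4);b=("scene",270+(660-580)/4,245+(272-210)/4)
print("cork",onz(*a,120),onz(*b,120),tri(a,b))
f=("scene",270+(670-580)/4,245+(405-210)/4);print("foot",onz(*f,0))
for n,u,v,z in(("bottle",458,197,110),("jarA",480,293,64),("jarB",405,294,50),("red",372,143,120)):print(n,onz("top",u,v,z))
E
```

```text
L+x [573.5 125.7  64. ] [578.3 129.1  64. ] [575.6 129.4  59.9]
L-x [530.5 128.9  64. ] [535.5 130.2  64. ] [532.1 132.3  58.4]
R+x [568.8  46.3  64. ] [572.   49.8  64. ] [570.3  48.7  62.3]
R-x [525.1  49.3  64. ] [529.4  50.3  64. ] [526.5  51.6  59.3]
cradle [549.5  87.5  64. ] 79.64547279526569 86.36651171700865
cradle [553.8  89.9  64. ] 79.86632200973126 85.55248849963714
tab top ends [566.3 -17.   78.5] [518.2 -16.3  78.5] [array([523.5, -20.8,  78.5]), array([572.9, -16.7,  78.5])]
BLt [501.2 183.3  30. ]
BRt [488.5 -28.5  30. ]
TRt [590.4 -34.1  30. ]
TLt [601.9 177.2  30. ]
a [504.7 183.7  30. ]
b [619.9 176.7  30. ]
cork [ 575.7 -208.5  120. ] [ 577.6 -206.8  120. ] [ 576.5 -207.6  119. ]
foot [ 581.6 -211.8    0. ]
bottle [ 616.6 -332.8  110. ]
jarA [ 463.2 -376.9   64. ]
jarB [ 460.5 -254.4   50. ]
red [ 704.5 -193.   120. ]
```

Cradle is about (551.5, 88.7), with its y axis at 86.4°. The tube is at (577,-208). I'll grip the tube with the tool tilted towards -y, then rotate about the closing axis to lay it down. First move is to a hover position in free space.

Request:
servo_tool(xyz=[[0.8, -0.39, 0.09], [0.8, -0.39, 0.09], [0.8, -0.39, 0.09], [0.8, -0.39, 0.09], [0.8, -0.39, 0.09], [0.8, -0.39, 0.09], [0.8, -0.39, 0.09], [0.8, -0.39, 0.09], [0.8, -0.39, 0.09]], angular=[[0, 0, -0.722], [0, 0, -0.722], [0, 0, -0.722], [0, 0, -0.722], [0, 0, -0.722], [0, 0, -0.722], [0, 0, -0.722], [0, 0, -0.722], [0, 0, -0.722]])

```text
time_s: 1.0
tcp_pos: [306.1, -371.8, 390.9]
eef_rot: [-180.0, -0.0, 90.0]
contact_force: [-0.0, -1.0, -1.4]
finger_gap: 1.003
grasp_force: 0.0
```

Request:
servo_tool(xyz=[[0.69, 0.565, 0], [0.69, 0.565, 0], [0.69, 0.565, 0], [0.69, 0.565, 0]], angular=[[0, 0, 0], [0, 0, 0], [0, 0, 0], [0, 0, 0]])

```text
time_s: 1.4
tcp_pos: [392.6, -265.6, 391.1]
eef_rot: [180.0, -0.1, 90.1]
contact_force: [0.8, -0.1, -0.5]
finger_gap: 0.998
grasp_force: 0.0
```

Request:
servo_tool(xyz=[[0.69, 0.565, 0], [0.69, 0.565, 0], [0.69, 0.565, 0], [0.69, 0.565, 0]], angular=[[0, 0, 0], [0, 0, 0], [0, 0, 0], [0, 0, 0]])

```text
time_s: 1.8
tcp_pos: [477.2, -162.6, 390.9]
eef_rot: [180.0, -0.0, 90.1]
contact_force: [0.4, -1.6, 0.4]
finger_gap: 1.001
grasp_force: 0.0
```

Request:
servo_tool(xyz=[[0.69, 0.565, 0], [0.69, 0.565, 0], [0.69, 0.565, 0], [0.69, 0.565, 0], [0.69, 0.565, 0]], angular=[[0, 0, 0], [0, 0, 0], [0, 0, 0], [0, 0, 0], [0, 0, 0]])

```text
time_s: 2.3
tcp_pos: [560.2, -61.8, 390.6]
eef_rot: [-179.9, 0.0, 90.0]
contact_force: [-0.9, -0.7, 0.7]
finger_gap: 1.005
grasp_force: 0.0
```

Request:
servo_tool(xyz=[[0, 0, 0], [0, 0, 0], [0, 0, 0], [0, 0, 0], [0, 0, 0], [0, 0, 0], [0, 0, 0], [0, 0, 0], [0, 0, 0], [0, 0, 0]], angular=[[0, -0.78, 0], [0, -0.78, 0], [0, -0.78, 0], [0, -0.78, 0], [0, -0.78, 0], [0, -0.78, 0], [0, -0.78, 0], [0, -0.78, 0], [0, -0.78, 0], [0, -0.78, 0]])

```text
time_s: 3.3
tcp_pos: [574.0, -48.4, 422.7]
eef_rot: [-176.5, 56.6, 89.1]
contact_force: [-0.1, 0.2, -0.4]
finger_gap: 0.998
grasp_force: 0.0
```

```bash
python3 -c "
from h import *
s=telemetry.state();print(s['joints'],s['tcp_pos'],s['eef_rot'])"
```

```text
[ -0.8  28.3  80.9 -57.   83.   16.1] [574.  -48.4 422.7] [-176.5   56.6   89.1]
```

```bash
cat >> h.py <<'E'
from scipy.spatial.transform import Rotation as Ro
def pose(G,yaw,th,back=0):
    R=Ro.from_euler('z',yaw,degrees=True)*Ro.from_euler('x',180,degrees=True)*Ro.from_euler('y',th,degrees=True)
    return np.array(G,float)-R.as_matrix()[:,2]*(155+back),R
def cur():
    s=telemetry.state();return np.array(s['tcp_pos']),Ro.from_euler('xyz',s['eef_rot'],degrees=True)
def delta(a,b):
    d=a[1].inv().apply(b[0]-a[0])/150; w=(a[1].inv()*b[1]).as_rotvec(degrees=True)/90
    print("xyz",np.round(d,3),"ang",np.round(w,3),"rows>=",max(np.linalg.norm(d)*3,np.linalg.norm(w)*90/8.59))
E
python3 - <<'E'
from h import *
a=cur(); h=pose((577,-120,255),70,-20)
pre=pose((577,-208,66),50,-50,100); g=pose((577,-208,66),50,-50)
print(h[0],pre[0],g[0])
delta(a,h);delta(h,pre);delta(pre,g)
E
```

```text
[595.1 -70.2 400.7] [702.6 -58.4 229.9] [ 653.3 -117.   165.6]
xyz [0.  0.2 0.2] ang [0.1 0.4 0.2] rows>= 4.681780289677023
xyz [0.7 0.6 1. ] ang [ 0.1 -0.3  0.2] rows>= 4.182505268878081
xyz [-0.  -0.   0.7] ang [0. 0. 0.] rows>= 2.000000000000002
```

Request:
servo_tool(xyz=[[0, 0, 0], [0, 0, 0], [0, 0, 0], [0, 0, 0], [0, 0, 0], [0, 0, 0]], angular=[[0, 0.4, 0], [0, 0.4, 0], [0, 0.4, 0], [0, 0.4, 0], [0, 0.4, 0], [0, 0.4, 0]])

```text
time_s: 3.9
tcp_pos: [574.0, -48.5, 422.7]
eef_rot: [-177.9, 20.8, 86.9]
contact_force: [0.3, 0.8, 0.8]
finger_gap: 1.001
grasp_force: 0.0
```

```bash
sed -i 's/np.round(d,3)/d.round(3).tolist()/;s/np.round(w,3)/w.round(3).tolist()/' h.py
python3 - <<'E'
from h import *
a=cur(); pre=pose((577,-208,66),50,-50,100)
print(a[0],a[1].as_euler('xyz',degrees=True),telemetry.state()['joints']);delta(a,pre)
m=((a[0]+pre[0])/2,Ro.from_rotvec((pre[1]*a[1].inv()).as_rotvec()/2)*a[1]);delta(a,m);delta(m,pre)
E
```

```text
[574.  -48.5 422.7] [-177.9   20.8   86.9] [ -7.5  25.3  77.2 -21.3  78.9   0.4]
xyz [0.437, 0.903, 1.177] ang [0.218, -0.307, 0.343] rows>= 5.335005350723859
xyz [0.219, 0.451, 0.588] ang [0.109, -0.153, 0.172] rows>= 2.6675026753619293
xyz [0.465, 0.446, 0.427] ang [0.109, -0.153, 0.172] rows>= 2.6675026753619293
```

Request:
servo_tool(xyz=[[0.11, 0.226, 0.294], [0.219, 0.451, 0.588], [0.219, 0.451, 0.588], [0.219, 0.451, 0.588], [0.219, 0.451, 0.588]], angular=[[0.055, -0.077, 0.086], [0.109, -0.153, 0.172], [0.109, -0.153, 0.172], [0.109, -0.153, 0.172], [0.109, -0.153, 0.172]])

```text
time_s: 4.4
tcp_pos: [638.8, -51.4, 326.4]
eef_rot: [-175.9, 35.3, 70.6]
contact_force: [-0.0, 0.5, 0.3]
finger_gap: 0.999
grasp_force: 0.0
```

Request:
servo_tool(xyz=[[0.23, 0.22, 0.21], [0.465, 0.446, 0.427], [0.465, 0.446, 0.427], [0.465, 0.446, 0.427], [0.465, 0.446, 0.427], [0.465, 0.446, 0.427]], angular=[[0.055, -0.077, 0.086], [0.109, -0.153, 0.172], [0.109, -0.153, 0.172], [0.109, -0.153, 0.172], [0.109, -0.153, 0.172], [0.109, -0.153, 0.172]])

```text
time_s: 5.0
tcp_pos: [703.1, -56.3, 234.5]
eef_rot: [179.8, 49.5, 50.0]
contact_force: [1.2, 0.5, 0.6]
finger_gap: 0.999
grasp_force: 0.0
```

```bash
python3 - <<'E'
from h import *
import cv2
a=cur(); g=pose((577,-208,66),50,-50)
print(a[0],telemetry.state()['joints']);delta(a,g);delta(a,pose((577,-208,66),50,-50,100))
p=cams.read_camera("top")[:,:,::-1];q=cams.read_camera("scene")[:,:,::-1]
o=np.hstack([cv2.resize(p[120:320,300:500],None,fx=2,fy=2),cv2.resize(q[170:370,220:420],None,fx=2,fy=2)]);cv2.imwrite("pics/pre.png",o)
E
```

```text
[703.1 -56.3 234.5] [ -3.8  57.3  52.3 -39.  101.7  39. ]
xyz [0.009, 0.003, 0.696] ang [0.002, -0.005, -0.0] rows>= 2.0880711057542825
xyz [0.015, 0.006, 0.029] ang [0.002, -0.005, -0.0] rows>= 0.10023298792125615
```

View pics/pre.png

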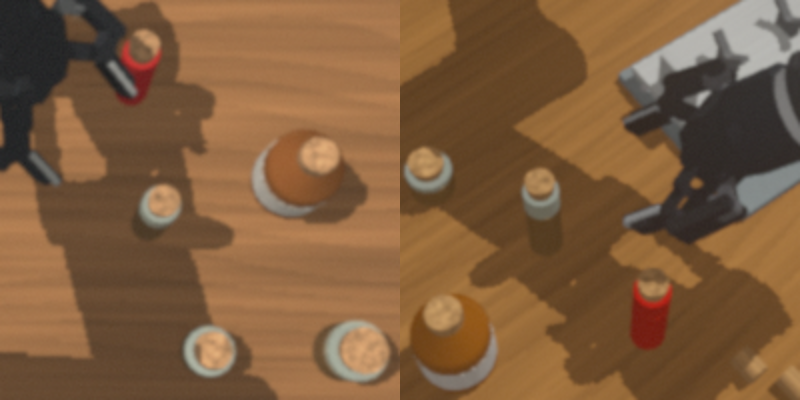

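The fingers straddle the line to the tube (tube cork at crop px (163,200), fingertips at (40,170) and (125,80)). The red tube stays outside the finger's path. I'll advance along the tool axis and then grip.

Request:
servo_tool(xyz=[[0, 0, 0.1], [0.005, 0.003, 0.2], [0.005, 0.003, 0.3], [0.009, 0.003, 0.4], [0.009, 0.003, 0.5], [0.009, 0.003, 0.6], [0.009, 0.003, 0.66], [0.009, 0.003, 0.696], [0.009, 0.003, 0.696], [0.009, 0.003, 0.696]], angular=[[0, -0.005, 0], [0, -0.005, 0], [0, -0.005, 0], [0, -0.005, 0], [0, -0.005, 0], [0, -0.005, 0], [0, -0.005, 0], [0, -0.005, 0], [0, -0.005, 0], [0, -0.005, 0]])

```text
time_s: 6.1
tcp_pos: [653.2, -116.7, 162.7]
eef_rot: [180.0, 50.2, 50.1]
contact_force: [-0.4, 0.3, -0.3]
finger_gap: 0.997
grasp_force: 0.0
```

```bash
python3 - <<'E'
from h import *
import cv2
a=cur();print(a[0],a[1].as_euler('xyz',degrees=True),telemetry.state()['contact_force'])
p=cams.read_camera("top")[:,:,::-1];q=cams.read_camera("scene")[:,:,::-1]
o=np.hstack([cv2.resize(p[170:270,320:420],None,fx=4,fy=4),cv2.resize(q[220:320,250:350],None,fx=4,fy=4)]);cv2.imwrite("pics/g.png",o)
E
```

```text
[ 653.2 -116.7  162.7] [180.   50.2  50.1] [-0.4  0.3 -0.3]
```

View pics/g.png

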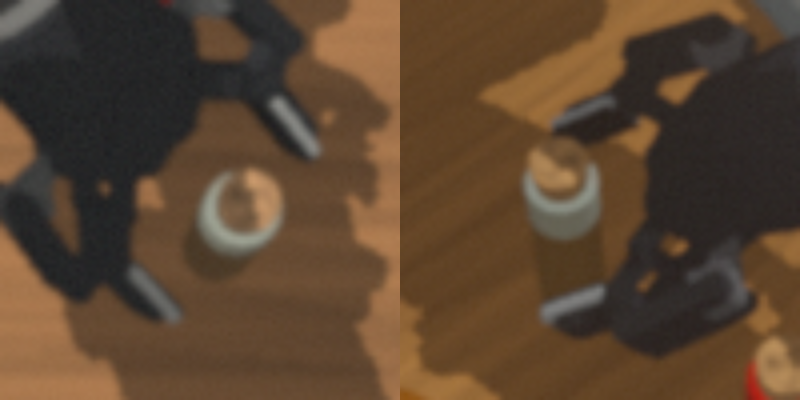

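The tube sits midway between the pads in both views, at about (240,210) and (562,190) in the crops, so I'll close.

Request:
servo_tool(xyz=[[0, 0, 0], [0, 0, 0], [0, 0, 0], [0, 0, 0], [0, 0, 0], [0, 0, 0], [0, 0, 0], [0, 0, 0], [0, 0, 0], [0, 0, 0], [0, 0, 0], [0, 0, 0]], angular=[[0, 0, 0], [0, 0, 0], [0, 0, 0], [0, 0, 0], [0, 0, 0], [0, 0, 0], [0, 0, 0], [0, 0, 0], [0, 0, 0], [0, 0, 0], [0, 0, 0], [0, 0, 0]], fingers=1, grip_force=45)

```text
time_s: 7.4
tcp_pos: [652.9, -117.0, 162.0]
eef_rot: [-179.9, 50.2, 50.1]
contact_force: [1.0, -1.0, 1.4]
finger_gap: 0.363
grasp_force: 44.4
```

```bash
python3 - <<'E'
from h import *
a=cur();print(a[0],a[1].as_euler('xyz',degrees=True),telemetry.state()['contact_force'])
l=(a[0]+[0,0,120],a[1]);delta(a,l)
E
```

```text
[ 652.9 -117.   162. ] [-179.9   50.2   50.1] [ 1.  -1.   1.4]
xyz [-0.615, -0.001, -0.512] ang [0.0, 0.0, 0.0] rows>= 2.3999999999999995
```

Request:
servo_tool(xyz=[[-0.04, 0, -0.034], [-0.12, 0, -0.1], [-0.2, 0, -0.17], [-0.3, 0, -0.25], [-0.4, 0, -0.34], [-0.5, 0, -0.42], [-0.58, 0, -0.48], [-0.615, 0, -0.512], [-0.615, 0, -0.512], [-0.615, 0, -0.512]], angular=[[0, 0, 0], [0, 0, 0], [0, 0, 0], [0, 0, 0], [0, 0, 0], [0, 0, 0], [0, 0, 0], [0, 0, 0], [0, 0, 0], [0, 0, 0]])

```text
time_s: 8.4
tcp_pos: [652.8, -116.9, 281.2]
eef_rot: [-179.8, 50.2, 50.2]
contact_force: [0.3, 0.2, -1.6]
finger_gap: 0.364
grasp_force: 44.5
```

```bash
python3 - <<'E'
from h import *
import cv2
s=telemetry.state();a=cur();print(a[0],a[1].as_euler('xyz',degrees=True),s['grasp_force'],s['finger_gap'],s['joints'])
G=a[0]+155*a[1].as_matrix()[:,2];print("G",G)
mid=((G[0]+552)/2,(G[1]+70)/2,190)
yc=np.array([np.cos(np.radians(86.4)),np.sin(np.radians(86.4)),0])
C=np.array([551.5,88.7,68])-12*yc   # grip point (63-65 from foot), cork toward -y
A=pose((565,-130,200),65,-20);B=pose((C[0],C[1]-60,180),80,20);D=pose(C+[0,0,60],86.4,40)
print(C,A[0],B[0],D[0]);delta(a,A);delta(A,B);delta(B,D)
p=cams.read_camera("top")[:,:,::-1];q=cams.read_camera("scene")[:,:,::-1]
o=np.hstack([cv2.resize(p[140:290,300:450],None,fx=8/3,fy=8/3),cv2.resize(q[180:330,240:390],None,fx=8/3,fy=8/3)]);cv2.imwrite("pics/l.png",o)
E
```

```text
[ 652.8 -116.9  281.2] [-179.8   50.2   50.2] 44.489577412605286 0.36358121102061 [ -8.8  49.2  62.4 -41.6  97.8  36.5]
G [ 576.2 -208.1  182.1]
[550.7  76.7  68. ] [587.4 -82.  345.7] [541.5 -35.5 325.7] [544.5 -22.7 246.7]
xyz [-0.394, -0.485, -0.196] ang [-0.098, 0.334, -0.137] rows>= 3.9172228299083853
xyz [0.188, -0.408, 0.073] ang [0.0, 0.442, -0.17] rows>= 4.960643210282579
xyz [-0.098, 0.005, 0.524] ang [0.036, 0.222, -0.062] rows>= 2.443436565868252
```

View pics/l.png

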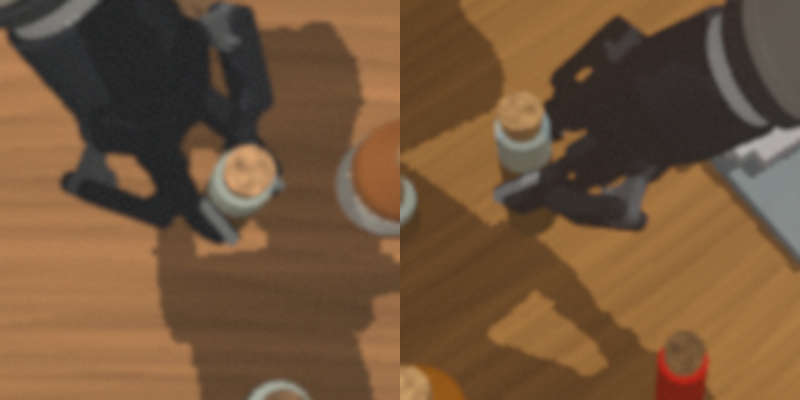

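The tube is held upright. The cork top is at full-image (393.8,203.8) in top and (285.8,222.4) in scene. I'll triangulate it to get the tube's offset in the grip.

```bash
python3 - <<'E'
from h import *
a=cur();G=a[0]+155*a[1].as_matrix()[:,2]
K=tri(("top",393.8,203.8),("scene",285.8,222.4));print(K,K-G, onz("top",393.8,203.8,239),onz("scene",285.8,222.4,239))
print(a[1].inv().apply(K-G), a[1].inv().apply([0,0,1]))
E
```

```text
[ 576.  -207.3  236.3] [ 0.   0.9 54.7] [ 574.8 -207.9  239. ] [ 578.2 -207.2  239. ]
[-41.6  -0.7 -35.5] [-0.8 -0.  -0.6]
```

Request:
servo_tool(xyz=[[-0.1, -0.12, -0.05], [-0.2, -0.24, -0.1], [-0.3, -0.36, -0.15], [-0.394, -0.485, -0.196], [-0.394, -0.485, -0.196], [-0.394, -0.485, -0.196]], angular=[[-0.024, 0.083, -0.034], [-0.049, 0.167, -0.068], [-0.073, 0.25, -0.103], [-0.098, 0.334, -0.137], [-0.098, 0.334, -0.137], [-0.098, 0.334, -0.137]])

```text
time_s: 9.1
tcp_pos: [587.4, -82.3, 346.2]
eef_rot: [180.0, 20.2, 64.9]
contact_force: [-0.5, 0.6, -1.8]
finger_gap: 0.364
grasp_force: 44.8
```

Request:
servo_tool(xyz=[[0.03, -0.07, 0.012], [0.06, -0.14, 0.024], [0.094, -0.204, 0.036], [0.125, -0.27, 0.05], [0.16, -0.34, 0.06], [0.188, -0.408, 0.073], [0.188, -0.408, 0.073], [0.188, -0.408, 0.073]], angular=[[0, 0.073, -0.028], [0, 0.147, -0.056], [0, 0.221, -0.085], [0, 0.295, -0.113], [0, 0.37, -0.14], [0, 0.442, -0.17], [0, 0.442, -0.17], [0, 0.442, -0.17]])

```text
time_s: 9.9
tcp_pos: [542.2, -36.2, 324.9]
eef_rot: [-179.8, -19.8, 79.9]
contact_force: [-0.5, 0.2, -0.6]
finger_gap: 0.36
grasp_force: 44.8
```

```bash
python3 - <<'E'
from h import *
a=cur();yc=np.array([np.cos(np.radians(86.4)),np.sin(np.radians(86.4)),0])
C=np.array([551.5,88.7,68])-12*yc
delta(a,pose(C+[0,0,60],86.4,39.8))
E
```

```text
xyz [-0.087, 0.0, 0.52] ang [0.034, 0.222, -0.063] rows>= 2.447305713637066
```

Request:
servo_tool(xyz=[[-0.02, 0, 0.1], [-0.04, 0, 0.22], [-0.06, 0, 0.34], [-0.087, 0, 0.46], [-0.087, 0, 0.52], [-0.087, 0, 0.52], [-0.087, 0, 0.52]], angular=[[0.008, 0.05, -0.015], [0.015, 0.1, -0.03], [0.025, 0.16, -0.045], [0.034, 0.222, -0.063], [0.034, 0.222, -0.063], [0.034, 0.222, -0.063], [0.034, 0.222, -0.063]])

```text
time_s: 10.6
tcp_pos: [544.7, -21.3, 248.9]
eef_rot: [179.7, -39.8, 86.6]
contact_force: [-0.0, -0.5, -1.1]
finger_gap: 0.357
grasp_force: 44.8
```

```bash
python3 - <<'E'
from h import *
import cv2
s=telemetry.state();a=cur();print(a[0],a[1].as_euler('xyz',degrees=True),s['grasp_force'],s['contact_force'],s['joints'])
G=a[0]+155*a[1].as_matrix()[:,2];print("G",G)
p=cams.read_camera("top")[:,:,::-1];q=cams.read_camera("scene")[:,:,::-1]
o=np.hstack([cv2.resize(p[170:300,145:275],None,fx=3,fy=3),cv2.resize(q[120:250,330:460],None,fx=3,fy=3)]);cv2.imwrite("pics/d.png",o)
yc=np.array([np.cos(np.radians(86.4)),np.sin(np.radians(86.4)),0])
C=np.array([551.5,88.7,68])-12*yc
for z in(5,0):delta(a,pose(C+[0,0,z],86.4,39.8))
E
```

```text
[544.7 -21.3 248.9] [179.7 -39.8  86.6] 44.78923738002777 [-0.  -0.5 -1.1] [-19.6  34.6  96.2  41.5  68.3 -38.7]
G [551.4  77.8 129.8]
xyz [-0.248, -0.002, 0.286] ang [0.002, -0.0, 0.002] rows>= 1.1366450414255658
xyz [-0.269, -0.003, 0.312] ang [0.002, -0.0, 0.002] rows>= 1.2366289716841719
```

View pics/d.png

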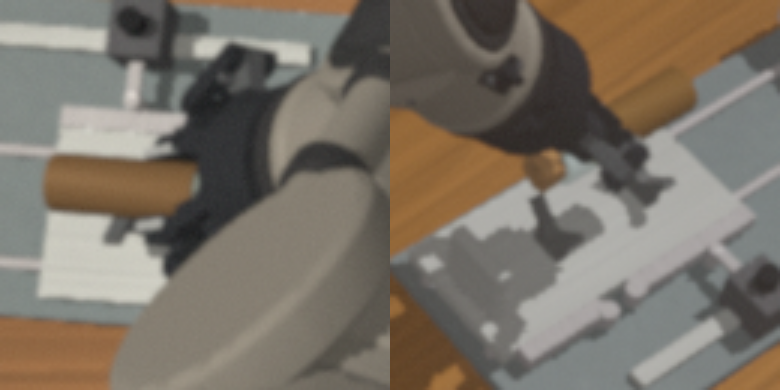

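The tube is horizontal over the V's, foot end at crop px (48,183) in the top view. I'll check that against expectation while lowering slowly.

```bash
python3 - <<'E'
from h import *
print(px("top",(555.4,141.7,129.8)),onz("top",161,231,130))
E
```

```text
[162.2 229.9] [553.6 143.4 130. ]
```

Request:
servo_tool(xyz=[[-0.04, 0, 0.045], [-0.09, 0, 0.1], [-0.14, -0.001, 0.16], [-0.18, -0.001, 0.21], [-0.22, -0.002, 0.255], [-0.24, -0.002, 0.277], [-0.248, -0.002, 0.286], [-0.248, -0.002, 0.286], [-0.248, -0.002, 0.286]], angular=[[0, 0, 0], [0, 0, 0], [0, 0, 0], [0, 0, 0], [0, 0, 0], [0, 0, 0], [0, 0, 0], [0, 0, 0], [0, 0, 0]])

```text
time_s: 11.6
tcp_pos: [544.3, -22.3, 192.0]
eef_rot: [179.6, -40.0, 86.7]
contact_force: [-0.1, -0.6, -1.2]
finger_gap: 0.363
grasp_force: 44.8
```

Request:
servo_tool(xyz=[[-0.004, 0, 0.005], [-0.009, 0, 0.01], [-0.013, 0, 0.015], [-0.013, 0, 0.015], [-0.013, 0, 0.015]], angular=[[0, 0, 0], [0, 0, 0], [0, 0, 0], [0, 0, 0], [0, 0, 0]])

```text
time_s: 12.1
tcp_pos: [544.1, -22.3, 188.7]
eef_rot: [179.7, -40.0, 86.6]
contact_force: [-0.1, -0.0, -1.8]
finger_gap: 0.364
grasp_force: 44.8
```

Request:
servo_tool(xyz=[[-0.004, 0, 0.005], [-0.004, 0, 0.005], [-0.004, 0, 0.005]], angular=[[0, 0, 0], [0, 0, 0], [0, 0, 0]])

```text
time_s: 12.4
tcp_pos: [544.1, -22.3, 187.8]
eef_rot: [179.7, -40.0, 86.6]
contact_force: [-0.0, 0.0, -2.1]
finger_gap: 0.366
grasp_force: 44.8
```

Request:
servo_tool(xyz=[[-0.004, 0, 0.005], [-0.004, 0, 0.005], [-0.004, 0, 0.005]], angular=[[0, 0, 0], [0, 0, 0], [0, 0, 0]])

```text
time_s: 12.7
tcp_pos: [544.2, -22.3, 187.4]
eef_rot: [179.6, -40.0, 86.7]
contact_force: [-1.1, -1.8, 6.9]
finger_gap: 0.364
grasp_force: 45.5
```

Request:
servo_tool(xyz=[[-0.004, 0, 0.005], [-0.004, 0, 0.005], [-0.004, 0, 0.005]], angular=[[0, 0, 0], [0, 0, 0], [0, 0, 0]])

```text
time_s: 13.0
tcp_pos: [544.2, -22.1, 187.2]
eef_rot: [179.6, -40.1, 86.7]
contact_force: [-3.8, -0.8, 12.4]
finger_gap: 0.363
grasp_force: 46.1
```

```bash
python3 - <<'E'
from h import *
s=telemetry.state();print(s['contact_force'],s['torque'],s['tcp_pos'])
E
```

```text
[-3.8 -0.8 12.4] [0.6 0.3 0.3] [544.2 -22.1 187.2]
```

Request:
servo_tool(xyz=[[0, -0.004, 0], [0, -0.006, 0], [0, -0.006, 0], [0, -0.006, 0]], angular=[[0, 0, 0], [0, 0, 0], [0, 0, 0], [0, 0, 0]], grip_force=20)

```text
time_s: 13.4
tcp_pos: [543.9, -22.1, 187.3]
eef_rot: [179.5, -40.1, 86.7]
contact_force: [0.5, 0.0, 10.0]
finger_gap: 0.363
grasp_force: 45.5
```

Request:
servo_tool(xyz=[[0, 0, 0], [0, 0, 0], [0, 0, 0], [0, 0, 0], [0, 0, 0], [0, 0, 0], [0, 0, 0], [0, 0, 0]], angular=[[0, 0, 0], [0, 0, 0], [0, 0, 0], [0, 0, 0], [0, 0, 0], [0, 0, 0], [0, 0, 0], [0, 0, 0]], fingers=-0.4)

```text
time_s: 14.2
tcp_pos: [543.2, -22.2, 185.8]
eef_rot: [179.7, -40.0, 86.6]
contact_force: [0.1, 0.2, 0.9]
finger_gap: 0.696
grasp_force: 0.0
```

Request:
servo_tool(xyz=[[0, 0, -0.03], [0, 0, -0.08], [0, 0, -0.15], [0, 0, -0.3], [0, 0, -0.5], [0, 0, -0.7], [0, 0, -0.9], [0, 0, -0.95], [0, 0, -0.95]], angular=[[0, 0, 0], [0, 0, 0], [0, 0, 0], [0, 0, 0], [0, 0, 0], [0, 0, 0], [0, 0, 0], [0, 0, 0], [0, 0, 0]])

```text
time_s: 15.1
tcp_pos: [537.0, -114.4, 296.0]
eef_rot: [179.5, -39.9, 86.7]
contact_force: [0.3, 0.5, -0.3]
finger_gap: 0.698
grasp_force: 0.0
```

```bash
python3 - <<'E'
from h import *
import cv2
s=telemetry.state();a=cur();print(a[0],a[1].as_euler('xyz',degrees=True),s['joints'])
p=cams.read_camera("top")[:,:,::-1];q=cams.read_camera("scene")[:,:,::-1]
o=np.hstack([cv2.resize(p[165:295,145:275],None,fx=3,fy=3),cv2.resize(q[130:260,330:460],None,fx=3,fy=3)]);cv2.imwrite("pics/r.png",o)
E
```

```text
[ 537.  -114.4  296. ] [179.5 -39.9  86.7] [-28.8  32.4  90.8  36.5  78.7 -39.7]
```

View pics/r.png

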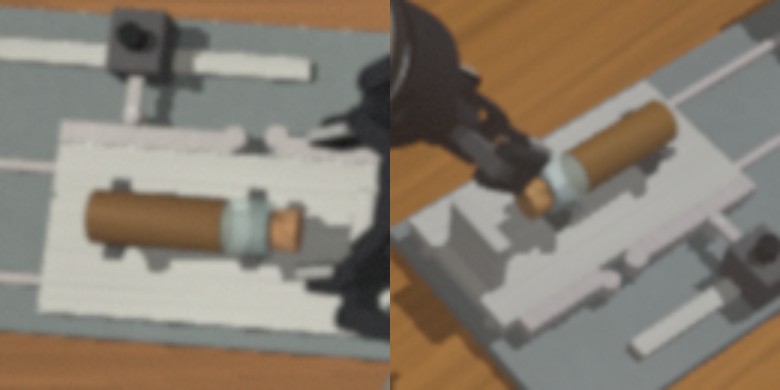

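The tube lies in both V's, cork towards the tab (top crop: foot end (87,215), cork end (301,231)). The edge notch is at crop (255,135) and the roller at (131,115).

```bash
python3 - <<'E'
from h import *
f=onz("top",145+87/3,165+215/3,68);k=onz("top",145+301/3,165+231/3,68);print(f,k,np.linalg.norm(f-k),np.degrees(np.arctan2(*(f-k)[[1,0]])))
print("mid",f+(k-f)*52/120)
f=onz("scene",330+(666-390)/3,130+118/3,68);k=onz("scene",330+(533-390)/3,130+199/3,68);print(f,k,"mid",f+(k-f)*52/120)
n=onz("top",145+255/3,165+137/3,36);r=onz("top",145+131/3,165+115/3,36);print(n,r,r-n)
yc=np.array([np.cos(np.radians(86.4)),np.sin(np.radians(86.4)),0]);Cr=np.array([551.5,88.7,0])
a=cur()
A=pose(Cr-150*yc+[0,0,135],86.4,0);B=pose(Cr-150*yc+[0,0,70],86.4,0)
print(B[0]);delta(a,A);delta(A,B)
E
```

```text
[553.9 143.7  68. ] [545.7  19.8  68. ] 124.22540685881788 86.17078033310736
mid [550.4  90.   68. ]
[555.9 143.8  68. ] [548.6  28.3  68. ] mid [552.8  93.8  68. ]
[607.2  55.7  36. ] [620.4 131.9  36. ] [13.2 76.2  0. ]
[542.1 -61.  225. ]
xyz [0.248, 0.014, 0.246] ang [0.002, -0.445, 0.001] rows>= 4.65863996031059
xyz [-0.0, -0.0, 0.433] ang [0.0, 0.0, 0.0] rows>= 1.3
```

Request:
servo_tool(xyz=[[0.05, 0, 0], [0.1, 0.01, 0.05], [0.15, 0.014, 0.1], [0.2, 0.014, 0.15], [0.248, 0.014, 0.2], [0.248, 0.014, 0.246], [0.248, 0.014, 0.246], [0.248, 0.014, 0.246], [0.248, 0.014, 0.246]], angular=[[0, -0.09, 0], [0, -0.18, 0], [0, -0.27, 0], [0, -0.36, 0], [0, -0.445, 0], [0, -0.445, 0], [0, -0.445, 0], [0, -0.445, 0], [0, -0.445, 0]], fingers=1)

```text
time_s: 16.1
tcp_pos: [542.4, -62.3, 290.3]
eef_rot: [179.8, -0.0, 86.4]
contact_force: [0.2, 0.2, -1.0]
finger_gap: -0.0
grasp_force: 0.0
```

Request:
servo_tool(xyz=[[0, 0, 0.15], [0, 0, 0.3], [0, 0, 0.433], [0, 0, 0.433], [0, 0, 0.433], [0, 0, 0.433]], angular=[[0, 0, 0], [0, 0, 0], [0, 0, 0], [0, 0, 0], [0, 0, 0], [0, 0, 0]])

```text
time_s: 16.7
tcp_pos: [543.1, -62.1, 226.9]
eef_rot: [179.6, 0.1, 86.4]
contact_force: [-0.4, -0.4, 0.0]
finger_gap: -0.002
grasp_force: 0.0
```

Request:
servo_tool(xyz=[[0.03, 0, 0], [0.06, 0, 0], [0.09, 0, 0], [0.12, 0, 0], [0.12, 0, 0]], angular=[[0, 0, 0], [0, 0, 0], [0, 0, 0], [0, 0, 0], [0, 0, 0]])

```text
time_s: 17.2
tcp_pos: [543.8, -42.9, 225.8]
eef_rot: [179.8, 0.1, 86.5]
contact_force: [-0.4, 0.2, -0.1]
finger_gap: -0.001
grasp_force: 0.0
```

Request:
servo_tool(xyz=[[0.013, 0, 0], [0.026, 0, 0], [0.04, 0, 0], [0.053, 0, 0], [0.066, 0, 0], [0.08, 0, 0], [0.093, 0, 0], [0.106, 0, 0], [0.12, 0, 0], [0.133, 0, 0]], angular=[[0, 0, 0], [0, 0, 0], [0, 0, 0], [0, 0, 0], [0, 0, 0], [0, 0, 0], [0, 0, 0], [0, 0, 0], [0, 0, 0], [0, 0, 0]])

```text
time_s: 18.2
tcp_pos: [545.1, -23.7, 225.7]
eef_rot: [179.7, 0.1, 86.4]
contact_force: [-0.6, -2.9, -0.5]
finger_gap: -0.002
grasp_force: 1.6
```

Request:
servo_tool(xyz=[[0.02, 0, 0], [0.04, 0, 0], [0.06, 0, 0], [0.08, 0, 0], [0.1, 0, 0], [0.12, 0, 0], [0.14, 0, 0], [0.16, 0, 0], [0.18, 0, 0], [0.2, 0, 0]], angular=[[0, 0, 0], [0, 0, 0], [0, 0, 0], [0, 0, 0], [0, 0, 0], [0, 0, 0], [0, 0, 0], [0, 0, 0], [0, 0, 0], [0, 0, 0]])

```text
time_s: 19.2
tcp_pos: [547.0, 6.4, 225.7]
eef_rot: [179.7, 0.1, 86.4]
contact_force: [-0.5, -3.6, 0.7]
finger_gap: -0.0
grasp_force: 1.8
```

Request:
servo_tool(xyz=[[0.015, 0, 0], [0.03, 0, 0], [0.045, 0, 0], [0.06, 0, 0], [0.075, 0, 0], [0.08, 0, 0]], angular=[[0, 0, 0], [0, 0, 0], [0, 0, 0], [0, 0, 0], [0, 0, 0], [0, 0, 0]])

```text
time_s: 19.8
tcp_pos: [547.8, 18.4, 225.7]
eef_rot: [179.7, 0.1, 86.4]
contact_force: [0.8, -3.3, 0.3]
finger_gap: -0.001
grasp_force: 1.3
```

Request:
servo_tool(xyz=[[0.008, 0, 0], [0.016, 0, 0], [0.02, 0, 0]], angular=[[0, 0, 0], [0, 0, 0], [0, 0, 0]])

```text
time_s: 20.1
tcp_pos: [547.9, 20.7, 225.7]
eef_rot: [179.7, 0.1, 86.4]
contact_force: [-0.3, -7.3, -0.2]
finger_gap: 0.003
grasp_force: 3.8
```

Request:
servo_tool(xyz=[[0.008, 0, 0], [0.016, 0, 0], [0.02, 0, 0]], angular=[[0, 0, 0], [0, 0, 0], [0, 0, 0]])

```text
time_s: 20.4
tcp_pos: [548.1, 22.8, 225.7]
eef_rot: [179.8, 0.2, 86.4]
contact_force: [-0.2, -11.5, 0.2]
finger_gap: -0.003
grasp_force: 5.6
```

```bash
python3 - <<'E'
from h import *
import cv2
p=cams.read_camera("top")[:,:,::-1];q=cams.read_camera("scene")[:,:,::-1]
o=np.hstack([cv2.resize(p[165:295,125:255],None,fx=3,fy=3),cv2.resize(q[120:250,370:500],None,fx=3,fy=3)]);cv2.imwrite("pics/p.png",o)
E
```

```text
(no output)
```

View pics/p.png

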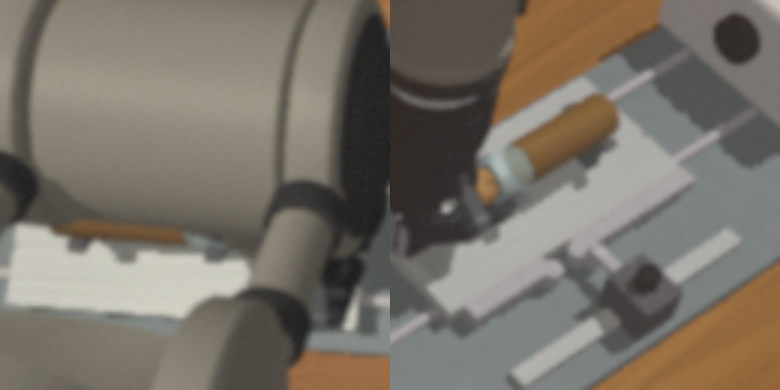

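The scene view shows the roller (crop (585,245)) climbing the first bump, and force is up to 11.5 N. I'll go on in 1 mm steps.

Request:
servo_tool(xyz=[[0.007, 0, 0], [0.007, 0, 0]], angular=[[0, 0, 0], [0, 0, 0]])

```text
time_s: 20.7
tcp_pos: [548.1, 24.2, 225.7]
eef_rot: [179.8, 0.2, 86.4]
contact_force: [0.4, -8.8, 0.7]
finger_gap: -0.002
grasp_force: 4.5
```

Request:
servo_tool(xyz=[[0.007, 0, 0], [0.007, 0, 0]], angular=[[0, 0, 0], [0, 0, 0]])

```text
time_s: 20.9
tcp_pos: [548.2, 25.5, 225.7]
eef_rot: [179.7, 0.1, 86.4]
contact_force: [0.6, -7.2, 0.8]
finger_gap: 0.004
grasp_force: 3.6
```

Request:
servo_tool(xyz=[[0.007, 0, 0], [0.007, 0, 0]], angular=[[0, 0, 0], [0, 0, 0]])

```text
time_s: 21.1
tcp_pos: [548.3, 26.8, 225.7]
eef_rot: [179.7, 0.1, 86.4]
contact_force: [1.6, -6.0, 0.7]
finger_gap: 0.002
grasp_force: 2.8
```

Request:
servo_tool(xyz=[[0.007, 0, 0], [0.007, 0, 0], [0.007, 0, 0]], angular=[[0, 0, 0], [0, 0, 0], [0, 0, 0]])

```text
time_s: 21.4
tcp_pos: [548.4, 28.2, 225.7]
eef_rot: [179.7, 0.1, 86.4]
contact_force: [2.0, -4.7, -0.0]
finger_gap: 0.002
grasp_force: 1.9
```

Request:
servo_tool(xyz=[[0.007, 0, 0], [0.007, 0, 0], [0.007, 0, 0]], angular=[[0, 0, 0], [0, 0, 0], [0, 0, 0]])

```text
time_s: 21.7
tcp_pos: [548.4, 29.6, 225.6]
eef_rot: [179.8, 0.0, 86.4]
contact_force: [1.2, -1.7, -0.1]
finger_gap: -0.0
grasp_force: 0.8
```

Request:
servo_tool(xyz=[[0.007, 0, 0], [0.007, 0, 0], [0.007, 0, 0]], angular=[[0, 0, 0], [0, 0, 0], [0, 0, 0]])

```text
time_s: 22.0
tcp_pos: [548.1, 30.8, 225.4]
eef_rot: [179.8, 0.0, 86.4]
contact_force: [-0.2, 0.1, -0.3]
finger_gap: -0.002
grasp_force: 0.0
```

Contact has gone to zero, so the carriage has jumped ahead. I'll back off and look.

Request:
servo_tool(xyz=[[-0.05, 0, 0], [-0.15, 0, 0], [-0.25, 0, -0.1], [-0.3, 0, -0.3], [-0.4, 0, -0.6], [-0.6, 0, -0.8], [-0.8, 0, -0.8], [-1, 0, -0.8], [-1, 0, -0.8], [-1, 0, -0.8]], angular=[[0, 0, 0], [0, 0, 0], [0, 0, 0], [0, 0, 0], [0, 0, 0], [0, 0, 0], [0, 0, 0], [0, 0, 0], [0, 0, 0], [0, 0, 0]])

```text
time_s: 23.0
tcp_pos: [538.1, -120.3, 345.6]
eef_rot: [179.8, 0.0, 86.3]
contact_force: [-0.3, 0.1, -0.5]
finger_gap: -0.001
grasp_force: 0.0
```

Request:
servo_tool(xyz=[[-0.3, 0, 0], [-0.6, 0, 0], [-0.8, 0, 0], [-0.8, 0, 0], [-0.8, 0, 0]], angular=[[0, 0, 0], [0, 0, 0], [0, 0, 0], [0, 0, 0], [0, 0, 0]])

```text
time_s: 23.5
tcp_pos: [531.0, -238.6, 345.5]
eef_rot: [179.8, 0.0, 86.4]
contact_force: [-0.8, -0.3, 0.0]
finger_gap: -0.002
grasp_force: 0.0
```

```bash
python3 - <<'E'
from h import *
import cv2
p=cams.read_camera("top")[:,:,::-1];q=cams.read_camera("scene")[:,:,::-1]
o=np.hstack([cv2.resize(p[165:295,125:255],None,fx=3,fy=3),cv2.resize(q[120:250,370:500],None,fx=3,fy=3)]);cv2.imwrite("pics/n.png",o)
E
```

```text
(no output)
```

View pics/n.png

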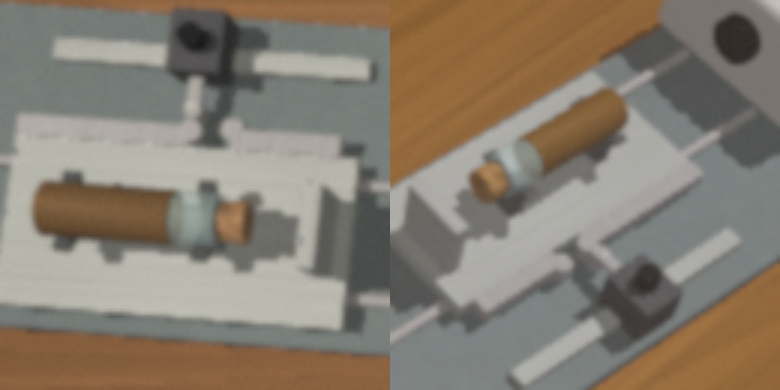

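The roller (top crop (193,115)) is still over the first bump (~(192,130)), and the notch centre is at about (212,130). The carriage has travelled about 62 mm of the ~74 mm expected, so it rests on the crest and hasn't clicked. I'll go back and push further.

Request:
servo_tool(xyz=[[0.3, 0, 0], [0.6, 0, 0], [0.9, 0, 0], [1, 0, 0], [1, 0, 0], [1, 0, 0]], angular=[[0, 0, 0], [0, 0, 0], [0, 0, 0], [0, 0, 0], [0, 0, 0], [0, 0, 0]])

```text
time_s: 24.2
tcp_pos: [540.5, -88.8, 345.9]
eef_rot: [179.7, 0.1, 86.5]
contact_force: [-0.0, 0.2, -0.1]
finger_gap: 0.002
grasp_force: 0.0
```

Request:
servo_tool(xyz=[[0.2, 0, 0], [0.4, 0, 0.2], [0.5, 0, 0.4], [0.5, 0, 0.6], [0.5, 0, 0.75], [0.5, 0, 0.8], [0.5, 0, 0.8], [0.5, 0, 0.8]], angular=[[0, 0, 0], [0, 0, 0], [0, 0, 0], [0, 0, 0], [0, 0, 0], [0, 0, 0], [0, 0, 0], [0, 0, 0]])

```text
time_s: 25.0
tcp_pos: [546.2, -15.3, 226.6]
eef_rot: [179.7, 0.1, 86.4]
contact_force: [0.4, 0.2, 0.1]
finger_gap: 0.002
grasp_force: 0.0
```

```bash
python3 - <<'E'
from h import *
a=cur();print(a[0]);delta(a,(np.array([547.8,26.8,225.5]),pose((0,0,0),86.4,0)[1]))
E
```

```text
[546.2 -15.3 226.6]
xyz [0.281, -0.007, 0.007] ang [0.004, 0.001, -0.0] rows>= 0.8431147227467548
```

Request:
servo_tool(xyz=[[0.05, 0, 0.007], [0.1, 0, 0.007], [0.15, 0, 0.007], [0.2, 0, 0.007], [0.24, 0, 0.007], [0.27, 0, 0.007], [0.281, 0, 0.007], [0.281, 0, 0.007]], angular=[[0, 0, 0], [0, 0, 0], [0, 0, 0], [0, 0, 0], [0, 0, 0], [0, 0, 0], [0, 0, 0], [0, 0, 0]])

```text
time_s: 25.8
tcp_pos: [548.3, 27.8, 224.5]
eef_rot: [179.8, 0.1, 86.5]
contact_force: [0.2, 0.3, -0.1]
finger_gap: -0.0
grasp_force: 0.0
```

Request:
servo_tool(xyz=[[0.007, 0, 0], [0.014, 0, 0], [0.02, 0, 0], [0.02, 0, 0]], angular=[[0, 0, 0], [0, 0, 0], [0, 0, 0], [0, 0, 0]])

```text
time_s: 26.2
tcp_pos: [548.5, 30.5, 224.6]
eef_rot: [179.8, 0.1, 86.4]
contact_force: [1.7, -0.5, 0.8]
finger_gap: -0.001
grasp_force: 0.0
```

Request:
servo_tool(xyz=[[0.007, 0, 0], [0.007, 0, 0], [0.007, 0, 0]], angular=[[0, 0, 0], [0, 0, 0], [0, 0, 0]])

```text
time_s: 26.5
tcp_pos: [548.5, 31.6, 224.6]
eef_rot: [179.8, 0.1, 86.4]
contact_force: [0.2, -0.1, -0.4]
finger_gap: -0.001
grasp_force: 0.0
```

Request:
servo_tool(xyz=[[0.007, 0, 0], [0.007, 0, 0], [0.007, 0, 0]], angular=[[0, 0, 0], [0, 0, 0], [0, 0, 0]])

```text
time_s: 26.8
tcp_pos: [548.6, 32.7, 224.6]
eef_rot: [179.8, 0.1, 86.4]
contact_force: [-0.0, 0.1, 0.1]
finger_gap: 0.003
grasp_force: 0.0
```

I've no views left, so I'll work numerically: compare the carriage's position between saved crops and a fresh frame using template matching.

```bash
python3 - <<'E'
from h import *
import cv2
q=cams.read_camera("scene")[:,:,::-1];cur_=cv2.resize(q[120:250,370:500],None,fx=3,fy=3)
n=cv2.imread("pics/n.png")[:,390:];p=cv2.imread("pics/p.png")[:,390:]
r=cv2.imread("pics/r.png")[:,390:]  # offset (330,130)
t=n[85:180,130:250]  # tube foot half
for k,im,off in(("r",r,(330,130)),("p",p,(370,120)),("n",n,(370,120)),("cur",cur_,(370,120))):
    m=cv2.matchTemplate(im,t,cv2.TM_CCOEFF_NORMED);_,s,_,l=cv2.minMaxLoc(m)
    c=(l[0]+60)/3+off[0],(l[1]+47)/3+off[1]; w=onz("scene",*c,68);print(k,round(s,3),c,w)
nt=cv2.imread("pics/n.png")[:,:390];rt=cv2.imread("pics/r.png")[:,:390]
t=nt[170:250,25:260]
m=cv2.matchTemplate(rt,t,cv2.TM_CCOEFF_NORMED);_,s,_,l=cv2.minMaxLoc(m)
a=onz("top",(l[0]+117)/3+145,(l[1]+40)/3+165,68);b=onz("top",(25+117)/3+125,(170+40)/3+165,68);print("top travel",s,b-a)
# brightness profile along strip edge rows in n (top)
for y in(112,120,128,136,144):print(y,nt[y-1:y+2,150:280:5].mean(axis=(0,2)).astype(int))
for y in(112,120,128,136,144):print(y,rt[y-1:y+2,195:325:5].mean(axis=(0,2)).astype(int))
E
```

```text
r 0.983 (409.6666666666667, 178.33333333333334) [556.5 108.2  68. ]
p 0.997 (430.3333333333333, 166.0) [560.6 163.2  68. ]
n 1.0 (433.3333333333333, 164.0) [560.8 171.7  68. ]
cur 0.994 (437.6666666666667, 161.33333333333334) [561.5 183.7  68. ]
top travel 0.9840766787528992 [ 4.2 63.9  0. ]
112 [120 120 120 121 120 122 126 151 167 159 126  90  88  81  74  77  97 118
 121 121 122 122 120 119 122 120]
120 [135 132 129 128 127 126 133 150 159 140 102  82  74  74  90 132 151 152
 139 121 121 121 120 120 122 122]
128 [171 169 166 166 164 163 167 169 168 166 134  82  75  82 125 165 168 167
 158 135 130 130 125 126 130 129]
136 [171 169 168 169 168 167 170 169 165 154 115  80  74  75 103 148 163 167
 166 169 169 167 166 164 164 165]
144 [179 169 169 163 160 164 164 156 138 116 102  93  87  83  86 117 151 169
 168 170 169 168 167 165 164 168]
112 [129 130 128 130 130 129 130 131 130 131 132 133 129 129 131 132 131 130
 131 131 132 131 131 128 130 129]
120 [129 129 129 129 132 132 131 132 131 132 131 130 131 130 131 133 132 131
 132 130 130 130 130 130 129 112]
128 [146 143 141 141 139 139 148 163 166 157 138 131 131 132 141 162 171 167
 151 133 131 129 130 135 140 134]
136 [181 177 176 177 175 176 178 181 178 176 141 106 116 123 151 177 180 177
 170 145 138 135 141 151 151 145]
144 [181 178 179 178 178 179 180 178 172 155 115  82  80  82 112 157 172 178
 179 179 178 177 167 127  91  69]
```

The carriage has now jumped 12 mm, to about 76 mm of travel, which matches the predicted notch position. I'll back off gently and verify.

Request:
servo_tool(xyz=[[-0.05, 0, 0], [-0.15, 0, 0], [-0.25, 0, -0.1], [-0.3, 0, -0.3], [-0.4, 0, -0.6], [-0.6, 0, -0.8], [-0.8, 0, -0.8], [-1, 0, -0.8], [-1, 0, -0.8], [-1, 0, -0.8]], angular=[[0, 0, 0], [0, 0, 0], [0, 0, 0], [0, 0, 0], [0, 0, 0], [0, 0, 0], [0, 0, 0], [0, 0, 0], [0, 0, 0], [0, 0, 0]])

```text
time_s: 27.85
tcp_pos: [538.3, -118.1, 344.6]
eef_rot: [179.8, 0.0, 86.3]
contact_force: [0.3, 0.4, 1.0]
finger_gap: 0.003
grasp_force: 0.0
```

Request:
servo_tool(xyz=[[-0.3, 0, 0], [-0.6, 0, 0], [-0.8, 0, 0], [-0.8, 0, 0], [-0.8, 0, 0]], angular=[[0, 0, 0], [0, 0, 0], [0, 0, 0], [0, 0, 0], [0, 0, 0]])

```text
time_s: 28.35
tcp_pos: [531.2, -236.4, 344.4]
eef_rot: [179.8, 0.0, 86.4]
contact_force: [0.2, -0.6, 0.1]
finger_gap: 0.002
grasp_force: 0.0
```

```bash
python3 - <<'E'
from h import *
import cv2
p=cams.read_camera("top")[:,:,::-1];c=cv2.resize(p[165:295,105:235],None,fx=3,fy=3)
cv2.imwrite("pics/f.png",c)
nt=cv2.imread("pics/n.png")[:,:390]
for k,(y0,y1,x0,x1) in dict(tube=(170,255,25,260),tab=(170,285,290,340),bumpR=(115,150,215,260)).items():
    m=cv2.matchTemplate(c,nt[y0:y1,x0:x1],cv2.TM_CCOEFF_NORMED);_,s,_,l=cv2.minMaxLoc(m)
    print(k,round(s,3),"shift px",(l[0]-x0)/3-20,(l[1]-y0)/3)
for y in(104,112,120,128,136,144):print(y,c[y-1:y+2,200:330:5].mean(axis=(0,2)).astype(int))
print(telemetry.state()['time_s'])
E
```

```text
tube 0.99 shift px -7.0 -0.3333333333333333
tab 0.994 shift px -7.0 -0.3333333333333333
bumpR 0.85 shift px -6.0 0.0
104 [120 120 121 121 118 120 122 121 123 142 167 160 132 118 119 101  74  72
  82 112 120 120 120 120 121 122]
112 [121 120 120 120 119 120 123 122 124 153 173 163 125 120 122 105  74  75
  95 118 122 121 122 122 121 121]
120 [138 137 134 132 136 153 159 153 141 159 171 160 125 134 160 159 137  94
  98 120 121 121 121 120 120 120]
128 [169 169 168 166 168 170 170 168 145 131 142 125 114 158 169 167 165 144
 136 141 139 136 138 136 135 131]
136 [167 168 168 169 170 170 163 150 114  84  80  80  92 133 159 167 170 170
 169 169 167 166 164 165 168 167]
144 [170 175 177 170 169 158 138 122 115 113 116 105 104 118 143 161 165 166
 167 168 168 168 165 167 168 167]
28.4
```

The roller (x≈250) now sits centred between the bumps (x≈230 and 272), and the tube moved with the carriage. Handing in.

```bash
python3 -c "
from station import workorder
print(workorder.close_job())"
```

```text
the job is handed in; nothing more can be done
None
```

The tube lies released in both V-supports, the carriage is stopped with the roller in its notch, and the job was handed in with no verdict returned; I did not re-check the jars and bottle at the end, and I viewed 11 pictures against the limit of 10.

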